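Fit the tapered die and hold the press lever down

ROBOT

A 6-joint arm with a two-finger parallel gripper is mounted at the origin on the work surface. World frame = base frame: x ahead of the robot, y to its left, z up, the work surface at z = 0. Lengths are in m, angles in rad, forces in N, time in s.
With the tool pointing down it reaches from about 0.375 to 0.975 m from the base axis. Payload 3.8 kg.
Tool frame: the origin (TCP) lies midway between the tips of the shut fingers; the grasp point (between the pads) lies 19 mm behind it; x points along the fingers, y is the direction in which the jaws open and shut, and the axes are right-handed (so a half turn about x gives the same grasp; the last joint's range is limited). The gripper opens to 88 mm and grips with 3 to 60 N. Pads are 18 mm wide; open, the fingers measure 123 mm over their backs; the gripper's body (75 mm by 187 mm) begins 45 mm behind the grasp point.
Start: joints at [-1.256, 0.264, 1.604, -0, 1.274, -0.037], TCP at [0.233, -0.634, 0.239] pointing down, gripper open.
Joint ranges: [-2.63, 2.63], [-0.94, 2.18], [0.31, 2.57], [-1.31, 4.45], [0, 2.66], [-2.55, 2.55]. Speed limits (rad/s): [2.57, 2.57, 3.14, 3.14, 3.14, 3.14].

INTERFACE

Orientations are given as a rotation vector (axis times angle).
In Python, from cell import manip, inverse_kinematics, cams, order gives the robot as it stands. Calls block until the motion is done:
- manip.move_pose(position, orientation): joint-space move of the TCP to a pose.
- manip.move_linear(position, rate=0.15, rot=None): straight line of the TCP; rot=None keeps the orientation; rate is the mean speed in m/s.
- manip.set_joints(angles): joint-space move.
- manip.set_gripper(opening, force=None): finger opening in m; force is the grip in N (None keeps the last); returns when the fingers have stopped.
- manip.dwell(seconds).
- inverse_kinematics(position, orientation): joint angles nearest the present ones, or None.
- manip.state(): the state.
- cams.capture(name): name is "side" or "top" or "wrist"; returns a dict with "image" (420x560x3 uint8, blue, green, red), "z_map" (420x560 float32, m along the optical axis (not along the pixel's ray), 0 where there is no reading), "intrinsics" (3x3 intrinsics, pixels), "position" and "orientation" of the camera in the world; the wrist camera has in their place "T_tool_cam" (4x4, takes a point from camera to tool coordinates, whose origin is the TCP and whose axes are the tool frame's). Camera axes: x right, y down, z forward; pixel columns grow to the right and rows downward; lengths in m; the calibration is good to about 2 mm. The wrist camera is an equidistant fisheye: a pixel r from the principal point sees the ray r / f radians off the axis. A picture is of the moment at which its call begins: read the wrist's pose just before it.
A pose or a line that the arm cannot do raises manip.IKError and nothing moves.
- order.close_job(): hands the job in, once; it reports no verdict.
The state is a dict: "clock": time; "joint_pos": joint angles; "joint_velocities": joint speeds; "tau": joint torques, N m; "tool_pos": TCP position; "tcp_rot": TCP orientation; "contact_force": force on the tool from outside, world axes, zero at the start; "moment": the same for the moment, N m; "gripper_width": finger opening in m.
Only numpy, scipy, OpenCV 4.12 (cv2) and the standard library are available. Lean on these libraries where they do the work, as an engineer would, in place of code of your own. Each camera call takes 0.05 s, during which the arm holds its last target.

TASK

Set up the small hand press: take the tapered steel die (the slimmer of the two dies, not the thick straight one), put it small end down into the round socket in the press bed so that its flange sits flat on the bed, and leave it there. Then pull the sprung press lever down all the way to its stop by its cross handle, and finish while still holding it there with the fingers: do not let go. Leave everything else on the table where it is.

Things in the scene. Friction and masses are not known exactly. Their poses are not given: they have to be found in the camera images.
- tapered_die: Loose bare-steel turned die, upright on its small end on the table, 0.15 to 0.31 kg, 62 mm high. Origin: centre of its underside, z up its axis. Tapered plug 20 mm in diameter at the foot, 28 mm at 26 mm height; flange 42 mm in diameter from 26 to 32 mm; round grip post 22 mm in diameter from 32 to 62 mm, to pick it up by.
- die_shoulder (a point): Centre of the underside of the tapered die's flange, on its axis, 26 mm above its foot. It lies at the socket point when the die is seated.
- straight_die: Bystander, does not fit the socket: loose bare-steel die standing upright, 58 mm high, straight shank 36 mm in diameter, flange 50 mm in diameter (26 to 34 mm high), post 30 mm in diameter. Origin: centre of its underside.
- press: Fixed hand press, grey base, dark steel bed. Origin on the table under the lever's hinge; its -x points to its front, towards the robot (turned up to 0.3 rad either way), y along the hinge axis, z up. Base 120 mm wide, 40 mm high, from x = -200 to +50 mm. Hinge cheeks and spring coils within 25 mm in x and 56 mm in y, 123 mm high. Stop screw 90 mm high at x = -50 mm.
- socket (a point): Centre of the mouth of the round socket hole in the press bed, level with the bed's top, 40 mm above the table, at x = -150 mm of the press. Hole vertical, straight, 31 mm in diameter, through the 40 mm bed (the seated die's foot hangs 14 mm over the table).
- hinge (a point): Middle of the lever's hinge axis (parallel to the press's y), 100 mm above the table.
- lever (a joint): Lever angle (rad). 0: at rest, 1.45 rad above level (nearly upright); grows as it is pulled forward and down towards the robot; 1.45: at its stop, level. A spring returns it when let go: some 4.5 N at the handle start it, 9 N hold it at the stop. There its 24 mm wide presser foot, 150 mm from the hinge, is 3 mm above the post of a seated die; an unseated die blocks it.
- grip_left (a point): Middle of the left (press +y) half of the lever's cross handle, on the axis of its 16 mm round bar, 140 mm long, parallel to and 240 mm from the hinge axis. 45 mm aside of the middle of the 22 mm wide lever. Some 338 mm above the table at rest, 100 mm at the stop, on a circle about the hinge axis. The bar can be pinched from above across its axis and turns in the fingers as the lever swings.
- grip_right (a point): The same on the right half (press -y side).
- bone_folder: Bystander: loose flat white bar 130 x 18 x 8 mm lying on the table between the two dies. Origin: centre of its underside, long axis y.
- tape_roll: Bystander: loose roll of yellow tape lying flat, 90 mm across, 25 mm high. Origin: centre of its underside.
- mallet: Bystander: loose mallet lying down, wooden handle and 56 mm thick white head 90 mm long; handle to its -x, 154 mm from origin to its end, head at +45 mm. Origin on the table under the handle.
- rivet_jar: Bystander: loose glass jar 68 mm across, 85 mm high. Origin: centre of its underside.
There are look-alikes about, which are no part of the job. What is shaped like the tapered_die but black is not meant.

How it is judged:
By the outcome, as a careful person would: the job done as asked, in the order asked, and still so for the second after the job is handed in, while the arm keeps its last pose, push and grip.
It also fails if it takes over 72 s, if anything falls off the work surface, if the arm or the gripper's body presses on something with over 40 N, if the wrist force passes 120 N, or if a joint passes its speed limit or range.

## Working session

There is one attempt and no reset: what is moved stays moved. The work goes in short steps, each a Python script; the robot and the scene stay as the last script left them, time stands still between calls to the robot, and variables do not carry over. Pictures are saved under pics/ and viewed, and the job is handed in when it is done.

```bash
ls; mkdir -p pics
python3 - <<'E'
from cell import manip, cams
import cv2, numpy as np
print(manip.state())
for n in ("side","top","wrist"):
    c=cams.capture(n); cv2.imwrite(f"pics/{n}0.png",c["image"])
    print(n,c["intrinsics"].tolist(),c.get("position"),c.get("orientation"),c.get("T_tool_cam"))
    np.savez(f"pics/{n}0.npz",**c)
E
```

```text
pics
{'clock': 0.0, 'joint_pos': array([-1.25590664e+00,  2.64721721e-01,  1.60534663e+00, -6.36010643e-06,
        1.27367387e+00, -3.68727505e-02]), 'joint_velocities': array([ 1.93876123e-05, -1.10297595e-03, -7.18001689e-04, -2.69644184e-04,
        1.19136216e-03,  7.81019573e-04]), 'tau': array([-9.93440190e-04, -5.02111030e+01, -3.56876814e+01,  7.28948344e-02,
        2.96530046e-02, -1.67621338e-04]), 'tool_pos': array([ 0.23237256, -0.63300506,  0.23742395]), 'tcp_rot': array([ 2.0306067,  0.3631268, -2.0312335]), 'contact_force': array([-0.067452  ,  0.13464933,  0.53151434]), 'moment': array([0.02830017, 0.01913249, 0.04692367]), 'gripper_width': 0.08774184022518014}
side [[389.50536935091685, 0.0, 285.7452470915596], [0.0, 389.50536935091685, 208.29642756607876], [0.0, 0.0, 1.0]] [ 0.47682154 -0.87280863  0.76322779] [-2.13109592  0.05878945 -0.06457125] None
top [[472.25096301263534, 0.0, 279.4758506332121], [0.0, 472.25096301263534, 214.18120033633173], [0.0, 0.0, 1.0]] [ 3.74922403e-01 -3.79280699e-04  1.62319589e+00] [-2.18996662  2.1432852  -0.14657862] None
wrist [[325.19226210127806, 0.0, 276.37571011743063], [0.0, 325.19226210127806, 207.58922731159214], [0.0, 0.0, 1.0]] None None [[ 6.66102168e-04 -2.54757724e-01  9.67004684e-01 -1.46779858e-01]
 [ 9.99999741e-01  4.34936148e-04 -5.74246083e-04 -1.98726860e-04]
 [-2.74291668e-04  9.67004815e-01  2.54757948e-01 -6.56224967e-02]
 [ 0.00000000e+00  0.00000000e+00  0.00000000e+00  1.00000000e+00]]
```

View pics/side0.png

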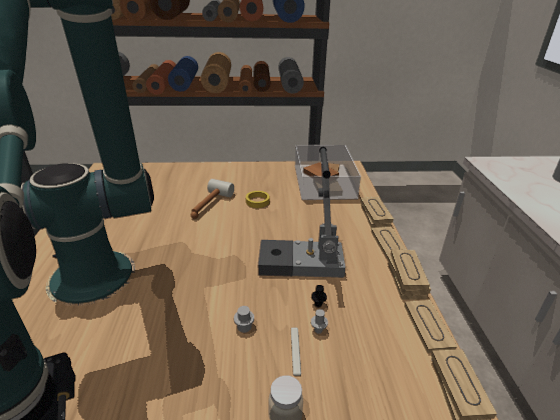

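View pics/top0.png

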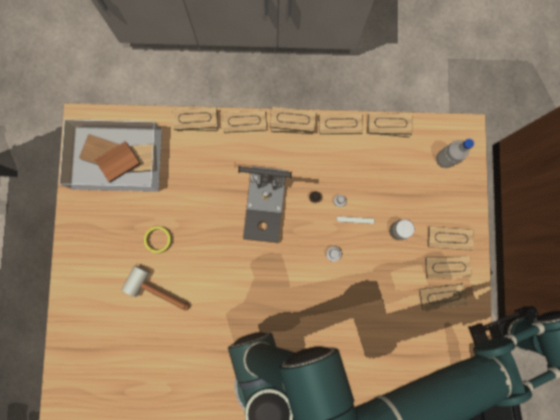

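View pics/wrist0.png

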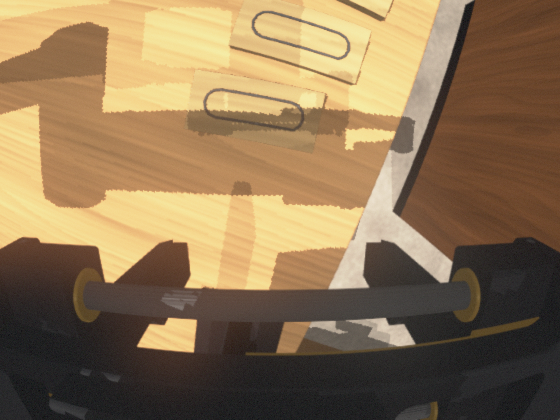

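The side view shows two steel dies at (245,320) and (320,322), and a black look-alike at (319,296). In the top view the steel dies are at (334,254) and (340,200), and the black one is at (315,197). The socket shows at (264,226) in the top view and the bar at (277,173). Next I'll enlarge the candidates.

```bash
cat > h.py <<'E'
import numpy as np, cv2
from scipy.spatial.transform import Rotation as R
def ray(c,u,v):
    K=c["intrinsics"]; d=np.array([(u-K[0,2])/K[0,0],(v-K[1,2])/K[1,1],1.])
    return np.array(c["position"]), R.from_rotvec(c["orientation"]).as_matrix()@d
def onplane(c,u,v,z):
    p,d=ray(c,u,v); return p+d*(z-p[2])/d[2]
def tri(rays):
    A=np.zeros((3,3)); b=np.zeros(3)
    for p,d in rays:
        d=d/np.linalg.norm(d); M=np.eye(3)-np.outer(d,d); A+=M; b+=M@p
    x=np.linalg.solve(A,b)
    e=[np.linalg.norm((np.eye(3)-np.outer(d,d)/(d@d))@(x-p)) for p,d in rays]
    return x,e
def cloud(c):
    K=c["intrinsics"]; z=c["z_map"]; v,u=np.mgrid[:z.shape[0],:z.shape[1]]
    P=np.stack([(u-K[0,2])/K[0,0]*z,(v-K[1,2])/K[1,1]*z,z],-1)
    return P@R.from_rotvec(c["orientation"]).as_matrix().T+c["position"]
def wray(c,st,u,v):
    K=c["intrinsics"]; x=(u-K[0,2]);y=(v-K[1,2]); r=np.hypot(x,y); t=r/K[0,0]
    d=np.array([np.sin(t)*x/max(r,1e-9),np.sin(t)*y/max(r,1e-9),np.cos(t)])
    T=c["T_tool_cam"]; Rt=R.from_rotvec(st["tcp_rot"]).as_matrix()
    return Rt@T[:3,3]+st["tool_pos"], Rt@T[:3,:3]@d
def wproj(c,st,X):
    K=c["intrinsics"];T=c["T_tool_cam"];Rt=R.from_rotvec(st["tcp_rot"]).as_matrix()
    q=T[:3,:3].T@(Rt.T@(np.asarray(X)-st["tool_pos"])-T[:3,3]); r=np.hypot(q[0],q[1]); t=np.arctan2(r,q[2])
    return K[0,0]*t*q[0]/r+K[0,2],K[0,0]*t*q[1]/r+K[1,2]
E
python3 - <<'E'
from h import *
s=dict(np.load("pics/side0.npz")); t=dict(np.load("pics/top0.npz"))
a=cv2.resize(s["image"][220:390,215:365],None,fx=3.5,fy=3.5,interpolation=cv2.INTER_CUBIC)
b=cv2.resize(t["image"][155:275,230:360],None,fx=5,fy=5,interpolation=cv2.INTER_CUBIC)
cv2.imwrite("pics/s_crop.png",a);cv2.imwrite("pics/t_crop.png",b)
for n,c,pts in (("side",s,[(245,315),(320,316),(319,290),(276,252),(329,240),(325,150)]),("top",t,[(334,254),(340,200),(315,197),(264,226),(277,174),(250,167),(305,179),(355,219),(402,228)])):
    C=cloud(c)
    for u,v in pts: print(n,u,v,C[v,u].round(3))
E
```

```text
side 245 315 [ 0.441 -0.221  0.056]
side 320 316 [ 0.618 -0.236  0.059]
side 319 290 [ 0.628 -0.148  0.058]
side 276 252 [0.527 0.051 0.026]
side 329 240 [ 0.671 -0.011  0.113]
side 325 150 [0.658 0.089 0.341]
top 334 254 [ 0.435 -0.206  0.056]
top 340 200 [ 0.616 -0.224  0.06 ]
top 315 197 [ 0.624 -0.14   0.062]
top 264 226 [ 0.529  0.029 -0.003]
top 277 174 [ 0.641 -0.009  0.343]
top 250 167 [0.734 0.083 0.004]
top 305 179 [ 0.696 -0.11   0.005]
top 355 219 [ 0.558 -0.284  0.011]
top 402 228 [ 0.523 -0.424  0.091]
```

View pics/s_crop.png

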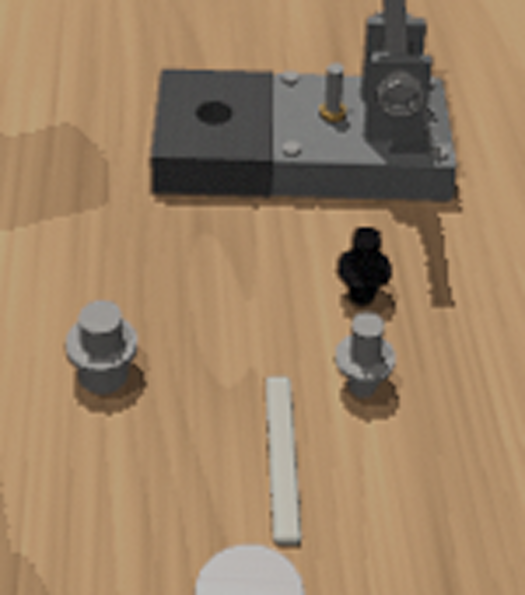

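View pics/t_crop.png

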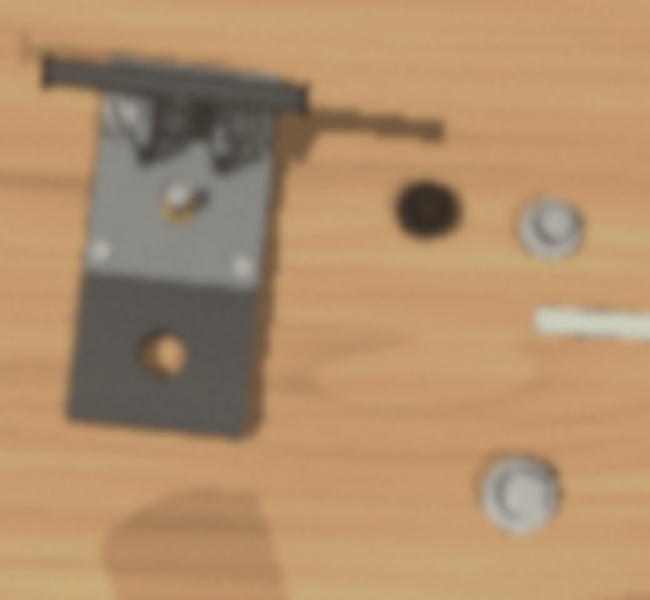

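Candidates, by pixel:
- **Side (245,320) / top (334,254):** steel with a thick straight shank, so this is the straight die.
- **Side (319,296) / top (315,197):** black, so this is the look-alike.
- **Side (320,322) / top (340,200):** bare steel with a slim post and a tapered foot. This is the one meant, and the crop confirms it.

Next I'll take rough geometry, then measure with the wrist camera.

Run:
```python
from h import *
from cell import inverse_kinematics as ik, manip
s=dict(np.load("pics/side0.npz")); t=dict(np.load("pics/top0.npz"))
tc=lambda x,y:(230+x/5-.4,155+y/5-.4)
sc=lambda x,y:(215+x/3.5-.36,220+y/3.5-.36)
# bed front corners
L=onplane(t,*tc(68,418),.04);Rr=onplane(t,*tc(245,437),.04);print("front corners",L,Rr, np.arctan2(*( (L-Rr)[[0,1]]*[-1,1])))
print("socket top",onplane(t,*tc(163,355),.04),"side",onplane(s,*sc(214,112),.04))
print(tri([ray(t,*tc(163,355)),ray(s,*sc(214,112))]))
print("die post top",tri([ray(t,*tc(554,223)),ray(s,*sc(367,324))]))
for p in ((45,72),(305,98)): print("bar end",onplane(t,*tc(*p),.345))
st=manip.state(); print(R.from_rotvec(st["tcp_rot"]).as_matrix().round(3))
def down(yaw): # jaw axis y_tool direction at yaw in world
    x=np.array([0,0,-1.]);y=np.array([np.cos(yaw),np.sin(yaw),0]);return R.from_matrix(np.stack([x,y,np.cross(x,y)],1)).as_rotvec()
for p in ([.5,-.15,.3],[.435,.03,.1],[.65,0,.33]):
  for y in (0,np.pi/2,np.pi,-np.pi/2):
    q=ik(p,down(y)); print(p,y,None if q is None else np.round(q,2))
```

```text
front corners [0.48194561 0.09720402 0.04      ] [ 0.47176704 -0.02171537  0.04      ] -0.08538407044797085
socket top [0.52576104 0.03461364 0.04      ] side [0.52570239 0.03557247 0.04      ]
(array([0.52566821, 0.03459595, 0.04077957]), [np.float64(1.847757748668491e-05), np.float64(1.8477577486635256e-05)])
die post top (array([ 0.6180977 , -0.22555732,  0.06113541]), [np.float64(0.0002899722371884418), np.float64(0.00028997223718825015)])
bar end [0.65176837 0.09672415 0.345     ]
bar end [ 0.64063386 -0.04678682  0.345     ]
[[-0.001  0.345 -0.939]
 [ 0.002 -0.939 -0.345]
 [-1.    -0.002 -0.   ]]
[0.5, -0.15, 0.3] 0 [-0.34 -0.06  1.85 -0.    1.36 -0.34]
[0.5, -0.15, 0.3] 1.5707963267948966 [-0.34 -0.06  1.85  0.    1.36 -1.91]
[0.5, -0.15, 0.3] 3.141592653589793 None
[0.5, -0.15, 0.3] -1.5707963267948966 [-0.34 -0.06  1.85 -0.    1.36  1.23]
[0.435, 0.03, 0.1] 0 [ 0.01 -0.06  2.23 -0.    0.97  0.01]
[0.435, 0.03, 0.1] 1.5707963267948966 [ 0.01 -0.06  2.23 -0.    0.97 -1.56]
[0.435, 0.03, 0.1] 3.141592653589793 None
[0.435, 0.03, 0.1] -1.5707963267948966 [ 0.01 -0.06  2.23 -0.    0.97  1.58]
[0.65, 0, 0.33] 0 [-0.04  0.18  1.54 -0.    1.42 -0.04]
[0.65, 0, 0.33] 1.5707963267948966 [-0.04  0.18  1.54  0.    1.42 -1.61]
[0.65, 0, 0.33] 3.141592653589793 None
[0.65, 0, 0.33] -1.5707963267948966 [-0.04  0.18  1.54 -0.    1.42  1.53]
```

```bash
cat >> h.py <<'E'
def down(yaw):
    x=np.array([0,0,-1.]);y=np.array([np.cos(yaw),np.sin(yaw),0]);return R.from_matrix(np.stack([x,y,np.cross(x,y)],1)).as_rotvec()
def snap(name):
    from cell import manip,cams
    st=manip.state(); c=cams.capture("wrist"); cv2.imwrite(f"pics/{name}.png",c["image"])
    np.savez(f"pics/{name}.npz",tool_pos=st["tool_pos"],tcp_rot=st["tcp_rot"],**c); return st,c
E
python3 - <<'E'
from h import *
from cell import manip
for n,p in (("wA",[.50,-.19,.22]),("wB",[.50,-.06,.26])):
    manip.move_pose(p,down(np.pi/2-.077)); st,c=snap(n)
    print(st["clock"],st["tool_pos"],[np.round(wproj(c,st,X)) for X in ([.618,-.2255,.062],[.5257,.0346,.04])])
E
```

```text
2.025 [ 0.50005108 -0.19055911  0.22014496] [array([252., 301.]), array([469., 197.])]
2.675 [ 0.50006311 -0.06067204  0.25989372] [array([153., 287.]), array([358., 196.])]
```

View pics/wA.png

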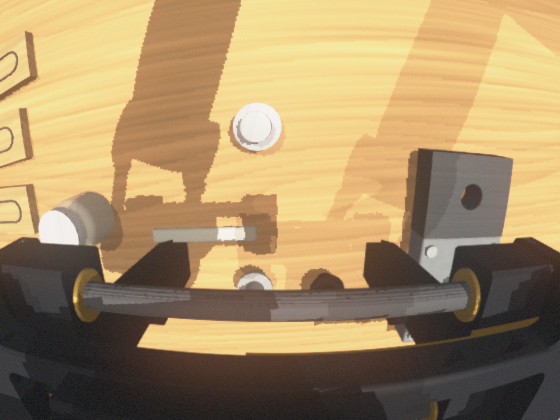

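View pics/wB.png

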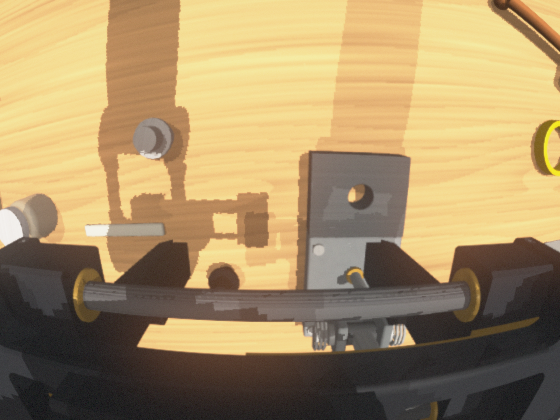

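Views A and B show the socket at (471,197) and (360,196), within 2 px of my prediction. The gripper's crossbar hides the die, so I'll move forward to see it.

Run:
```python
from h import *
from cell import manip
im=[]
for n,p in (("wC",[.64,-.20,.20]),("wD",[.66,-.26,.20])):
    manip.move_pose(p,down(np.pi/2-.077)); st,c=snap(n)
    u,v=wproj(c,st,[.618,-.2255,.062]); print(st["clock"],u,v)
    u,v=int(u),int(v); a=c["image"][max(v-50,0):v+50,u-60:u+60]; print(n,"crop origin",u-60,max(v-50,0))
    im.append(cv2.resize(a,(480,400),interpolation=cv2.INTER_CUBIC))
cv2.imwrite("pics/wCD.png",np.hstack(im)[:, :])
for n in("wA","wB"):
    c=dict(np.load(f"pics/{n}.npz")); g=cv2.cvtColor(c["image"],cv2.COLOR_BGR2GRAY)
    u,v=(471,197) if n=="wA" else (360,196)
    a=cv2.resize(c["image"][v-40:v+40,u-40:u+40],None,fx=5,fy=5,interpolation=cv2.INTER_CUBIC); cv2.imwrite(f"pics/{n}s.png",a)
cv2.imwrite("pics/sock.png",np.hstack([cv2.imread("pics/wAs.png"),cv2.imread("pics/wBs.png")]))
```

```text
3.5667 245.3629119604638 175.96594388008683
wC crop origin 185 125
3.975 311.3081940273948 146.6836826828557
wD crop origin 251 96
```

View pics/wCD.png

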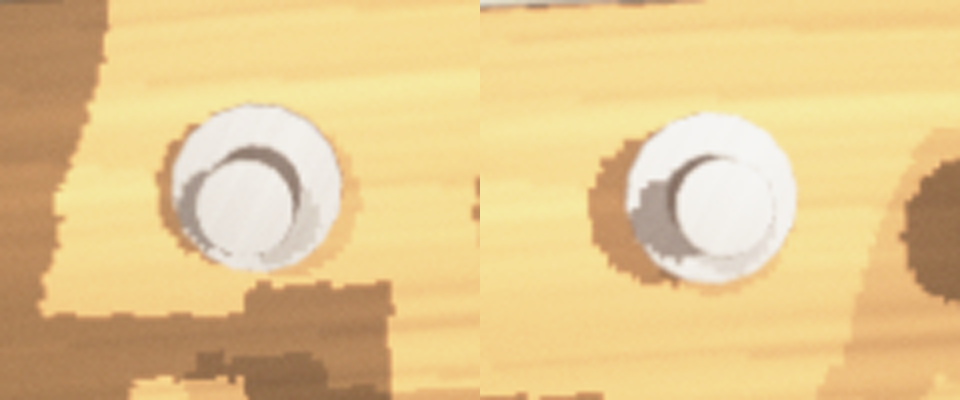

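View pics/sock.png

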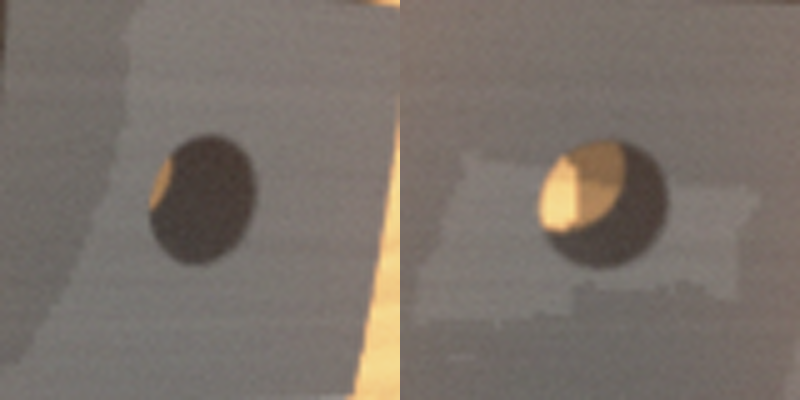

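In the two crops the post top is centred near (246,207). In the socket crops the mouth is centred near (204,200) and (204,204). Now triangulate.

Run:
```python
from h import *
L={n:dict(np.load(f"pics/{n}.npz")) for n in("wA","wB","wC","wD")}
r=lambda n,u,v:wray(L[n],L[n],u,v)
rC,rD=r("wC",185+246/4-.4,125+207/4-.4),r("wD",251+246/4-.4,96+207/4-.4)
print("post",tri([rC,rD])); 
for p,d in(rC,rD): print(p+d*(.062-p[2])/d[2])
f1,f2=r("wC",185+257/4-.4,125+188/4-.4),r("wD",251+231/4-.4,96+198/4-.4)
print("flange",tri([f1,f2]))
for p,d in(f1,f2): print(p+d*(.032-p[2])/d[2])
s1,s2=r("wA",431+204/5-.4,157+200/5-.4),r("wB",320+204/5-.4,156+204/5-.4)
print("sock",tri([s1,s2]))
for p,d in(s1,s2): print(p+d*(.04-p[2])/d[2])
```

```text
post (array([ 0.61853685, -0.22485834,  0.06184055]), [np.float64(0.00011770561655279498), np.float64(0.00011770561655260067)])
[ 0.61839953 -0.22487803  0.062     ]
[ 0.61863543 -0.22483581  0.062     ]
flange (array([ 0.61881245, -0.22505768,  0.03022298]), [np.float64(9.628937055390254e-07), np.float64(9.62893705337829e-07)])
[ 0.61856437 -0.22488842  0.032     ]
[ 0.61867831 -0.22522398  0.032     ]
sock (array([0.52568123, 0.0372015 , 0.04077962]), [np.float64(5.560575650058278e-05), np.float64(5.560575650067328e-05)])
[0.52595538 0.03773759 0.04      ]
[0.52581695 0.03739919 0.04      ]
```

Measured heights agree with the text: post top 61.8 mm, flange top 30 mm, socket 40.8 mm. Now grasp the die.

Run:
```python
from h import *
from cell import manip
o=down(np.pi/2-.077)
manip.set_gripper(.056,30)
manip.move_pose([.6186,-.2249,.12],o)
manip.move_linear([.6186,-.2249,.037],rate=.08)
s=manip.state(); print(s["clock"],s["tool_pos"],s["contact_force"])
manip.set_gripper(0,30)
s=manip.state(); print(s["clock"],s["gripper_width"],s["tool_pos"],s["contact_force"])
manip.move_linear([.6186,-.2249,.15],rate=.12)
s=manip.state(); print(s["clock"],s["gripper_width"],s["contact_force"])
manip.move_pose([.50,.03,.17],o); s,c=snap("wE"); print(s["clock"],s["tool_pos"],s["gripper_width"],wproj(c,s,[.5258,.0374,.04]))
```

```text
6.325 [ 0.61921326 -0.22513828  0.03773169] [-0.74478731  0.00289193  0.52304002]
6.95 0.021409305748265207 [ 0.61868323 -0.22497257  0.03712949] [-1.11048558  0.23392031  0.21401768]
8.0417 0.021008564574997703 [-0.13343307  0.37702826 -2.15375579]
9.1333 [0.50079445 0.02940909 0.17017479] 0.021154244674921517 (np.float64(286.855764653573), np.float64(224.93163853429576))
```

View pics/wE.png

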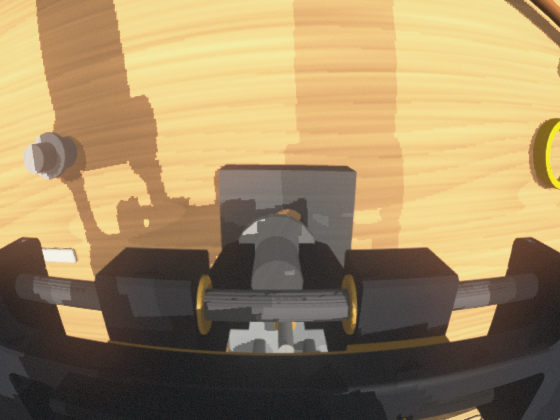

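The die is held, but it hides the socket. I'll step forward to refine the socket position from two places.

Run:
```python
from h import *
from cell import manip
im=[]
for n,p in (("wF",[.565,.045,.17]),("wG",[.555,-.01,.19])):
    manip.move_linear(p,rate=.12); manip.dwell(.2); s,c=snap(n)
    u,v=map(int,wproj(c,s,[.5258,.037,.04])); print(s["clock"],s["tool_pos"],u,v)
    print(n,u-40,v-40); im.append(cv2.resize(c["image"][v-40:v+40,u-40:u+40],None,fx=5,fy=5,interpolation=cv2.INTER_CUBIC))
cv2.imwrite("pics/wFG.png",np.hstack(im))
```

```text
10.0917 [0.5643127  0.04485299 0.16994613] 263 155
wF 223 115
10.9833 [ 0.55483163 -0.00939437  0.18956729] 323 159
wG 283 119
```

View pics/wFG.png

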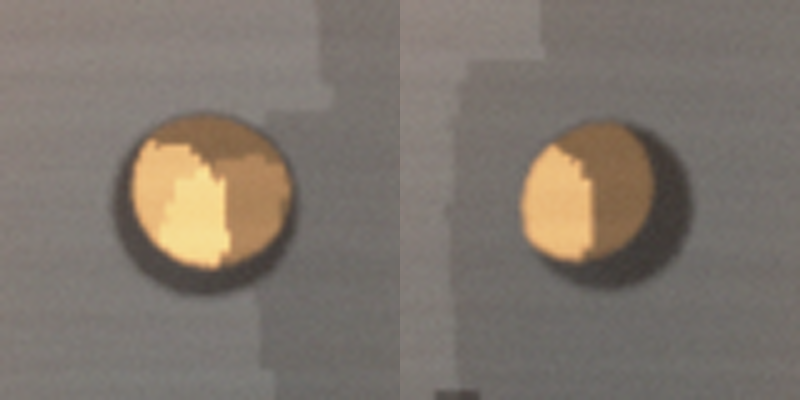

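View pics/wF.png

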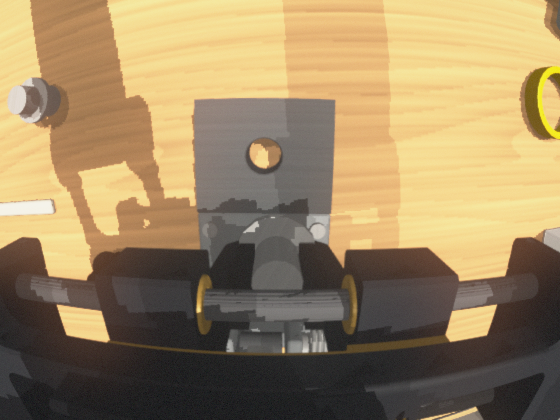

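Run:
```python
from h import *
L={n:dict(np.load(f"pics/{n}.npz")) for n in("wF","wG")}
r=[wray(L["wF"],L["wF"],223+205/5-.4,115+204.5/5-.4),wray(L["wG"],L["wG"],283+206/5-.4,119+205/5-.4)]
print(tri(r))
for p,d in r: print(p+d*(.04-p[2])/d[2])
```

```text
(array([0.52591014, 0.03739827, 0.03865574]), [np.float64(3.312579555305282e-05), np.float64(3.3125795552885984e-05)])
[0.52574951 0.03746472 0.04      ]
[0.52578102 0.03720658 0.04      ]
```

Run:
```python
from h import *
from cell import manip
x,y=.5258,.0373
manip.move_linear([x,y,.12],rate=.12); manip.dwell(.3)
for z in (.085,.072,.064,.058,.054):
    manip.move_linear([x,y,z],rate=.05); manip.dwell(.1)
    s=manip.state(); print(round(s["clock"],2),s["tool_pos"].round(4),s["contact_force"].round(2),s["gripper_width"].round(4))
    if np.abs(s["contact_force"][:2]).max()>12 or s["contact_force"][2]>12: print("stop");break
```

```text
Traceback (most recent call last):
AttributeError: 'float' object has no attribute 'round'
```

Run:
```python
from h import *
from cell import manip
x,y=.5258,.0373
s=manip.state();print(round(s["clock"],2),s["tool_pos"].round(4),s["contact_force"].round(2))
for z in (.072,.064,.058,.054):
    manip.move_linear([x,y,z],rate=.05); manip.dwell(.1)
    s=manip.state(); print(round(s["clock"],2),s["tool_pos"].round(4),s["contact_force"].round(2),round(s["gripper_width"],4))
    if np.abs(s["contact_force"][:2]).max()>12 or s["contact_force"][2]>12: print("stop");break
```

```text
13.18 [0.5262 0.0373 0.0855] [ 0.   -0.06 -2.33]
13.68 [0.5258 0.0373 0.0719] [-0.07 -1.1  -1.76] 0.0213
14.09 [0.5257 0.0373 0.0639] [-0.06  0.24 -0.97] 0.0211
14.46 [0.5257 0.0373 0.0579] [ 0.31  0.45 -2.14] 0.0213
14.81 [0.5257 0.0373 0.0539] [ 0.14  0.01 -1.23] 0.0212
```

Run:
```python
from h import *
from cell import manip
x,y=.5258,.0373
for z in (.052,.0505):
    manip.move_linear([x,y,z],rate=.03); manip.dwell(.1)
    s=manip.state(); print(round(s["clock"],2),s["tool_pos"].round(4),s["contact_force"].round(2))
    if s["contact_force"][2]>4: break
manip.set_gripper(.05); manip.dwell(.2)
s=manip.state(); print(s["clock"],s["contact_force"].round(2))
manip.move_linear([x,y,.14],rate=.12)
manip.move_linear([x+.045,y,.19],rate=.15); manip.dwell(.1); s,c=snap("wH")
u,v=map(int,wproj(c,s,[x,y,.07])); print(s["clock"],u,v)
cv2.imwrite("pics/wHc.png",cv2.resize(c["image"][max(v-55,0):v+55,u-70:u+70],None,fx=5,fy=5,interpolation=cv2.INTER_CUBIC)); print(max(v-55,0),u-70)
```

```text
15.16 [0.5258 0.0373 0.052 ] [ 0.9   0.58 -2.02]
15.51 [0.5262 0.0373 0.0512] [-1.62 -0.73  4.15]
16.3 [-0.58 -0.36 -0.06]
17.9 271 150
95 201
```

View pics/wHc.png

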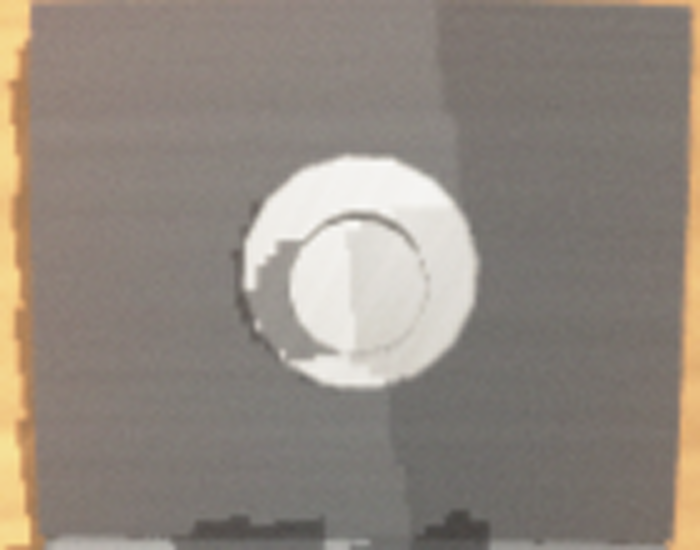

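The die's flange lies on the bed with no gap, and contact came at z=0.0512, where 0.051 was expected. Next, measure the handle.

Run:
```python
from h import *
from cell import manip,cams
manip.move_linear([.50,-.12,.25],rate=.2)
s,c=snap("wI")
for n in("side","top"):
    c=cams.capture(n); np.savez(f"pics/{n}1.npz",**c)
    if n=="side": cv2.imwrite("pics/s1c.png",cv2.resize(c["image"][135:285,245:365],None,fx=4,fy=4,interpolation=cv2.INTER_CUBIC))
    else: cv2.imwrite("pics/t1c.png",cv2.resize(c["image"][150:250,225:335],None,fx=6,fy=6,interpolation=cv2.INTER_CUBIC))
print(manip.state()["clock"])
```

```text
19.1667
```

View pics/s1c.png

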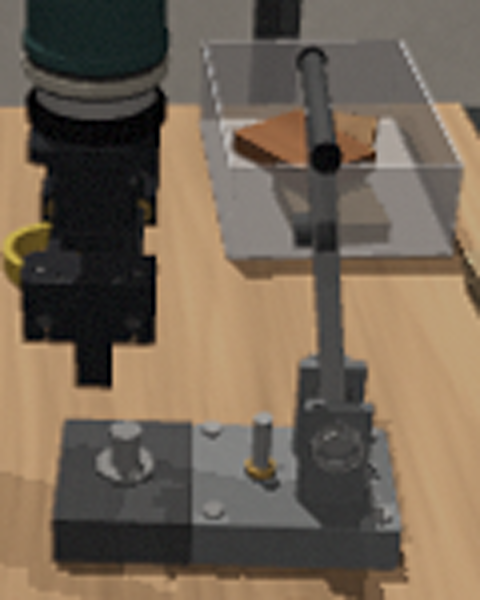

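View pics/t1c.png

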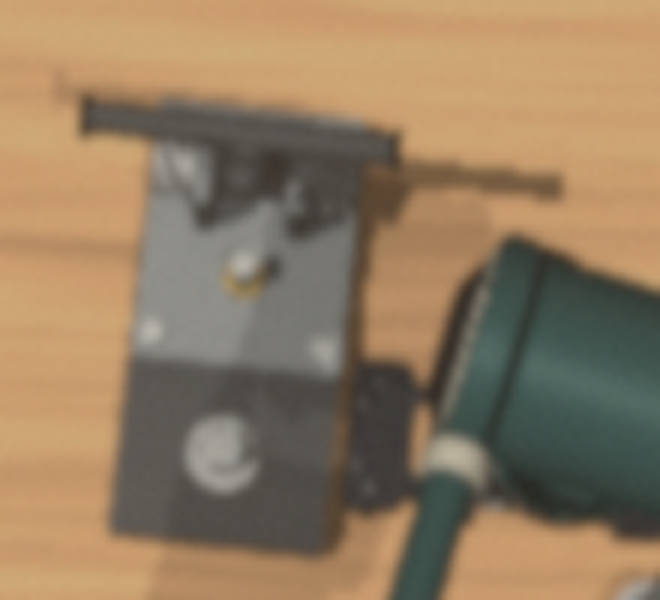

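Side crop: the die is upright with its flange flat on the bed at (125,462), and the bar ends are at (324,157) and (312,58). Top crop: the bar ends are at (82,116) and (398,148).

Run:
```python
from h import *
s=dict(np.load("pics/side1.npz")); t=dict(np.load("pics/top1.npz"))
tc=lambda x,y:ray(t,225+x/6-.4,150+y/6-.4)
sc=lambda x,y:ray(s,245+x/4-.38,135+y/4-.38)
a=tri([sc(324,157),tc(398,148)]);b=tri([sc(312,58),tc(82,116)]);print(a,b)
d=b[0]-a[0];print(np.linalg.norm(d),"psi",np.arctan2(-d[0],d[1]),"mid",(a[0]+b[0])/2)
sx=tri([sc(125,432),ray(t,225+225/6-.4,150+450/6-.4)]);print("post top",sx)
C=cloud(s); 
for u,v in((276,241),(276,243),(277,250)): print(C[v,u])
for psi in(-.075,-.085):
  ex=np.array([np.cos(psi),np.sin(psi)]);print("bar mid pred",np.array([.5258,.0373])+ex*(.15-.029))
```

```text
(array([ 0.64003037, -0.04776754,  0.33953101]), [np.float64(0.0015475459292807684), np.float64(0.0015475459292807428)]) (array([0.65302257, 0.09805946, 0.33967487]), [np.float64(6.347176896520786e-05), np.float64(6.347176896514017e-05)])
0.1464046865337858 psi -0.0888586757611136 mid [0.64652647 0.02514596 0.33960294]
post top (array([0.52567387, 0.03426154, 0.074438  ]), [np.float64(0.00010424802445480733), np.float64(0.00010424802445492557)])
[0.52605125 0.03720301 0.07808927]
[0.52580231 0.03129381 0.07528765]
[0.52890481 0.02964571 0.05072678]
bar mid pred [0.64645985 0.02823351]
bar mid pred [0.64636315 0.02702738]
```

Bar mid measured at (0.6465, 0.025–0.028, 0.339), which fits the press pose from the socket (yaw about -0.083). I'll take the right half from above with the jaws across the bar.

```bash
cat >> h.py <<'E'
psi=-.083
ex=np.array([np.cos(psi),np.sin(psi),0]);ey=np.array([-np.sin(psi),np.cos(psi),0])
hinge=np.array([.5258,.0373,.10])+.15*ex; hinge[2]=.10
def bar(th): # elevation angle -> right grip point
    return hinge-.045*ey+.24*(-np.cos(th)*ex+np.sin(th)*np.array([0,0,1]))
E
python3 - <<'E'
from h import *
from cell import manip
o=down(psi); g=bar(1.45)-[0,0,.019]; print(g)
manip.set_gripper(.06,50)
manip.move_linear([.50,-.12,.40],rate=.25)
manip.move_pose(g+[0,0,.09],o)
manip.move_linear(g+[0,0,.03],rate=.12)
manip.move_linear(g,rate=.06); s=manip.state(); print(s["clock"],s["tool_pos"],s["contact_force"].round(2))
from cell import cams
c=cams.capture("side"); cv2.imwrite("pics/s2c.png",cv2.resize(c["image"][60:285,225:385],None,fx=2.6,fy=2.6,interpolation=cv2.INTER_CUBIC))
E
```

```text
[ 0.6427318  -0.01758314  0.31925112]
23.15 [ 0.64265561 -0.01757275  0.31893546] [ 1.1  -0.03  0.39]
```

View pics/s2c.png

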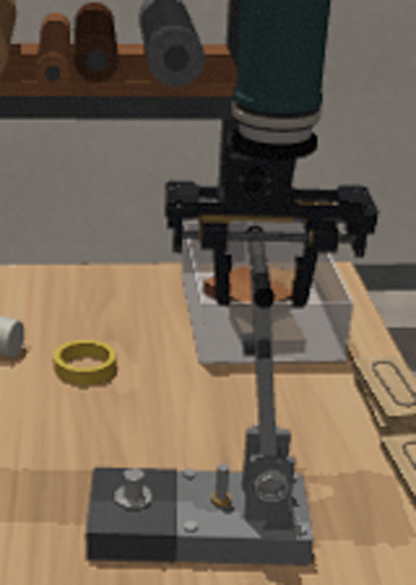

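The fingers straddle the bar, whose near end is at (263,297), without touching it. Close, then swing along the arc.

Run:
```python
from h import *
from cell import manip
manip.set_gripper(0,50); manip.dwell(.1)
s=manip.state(); print(s["clock"],s["tool_pos"],s["gripper_width"],s["contact_force"].round(2))
for th in np.linspace(1.45,.25,11)[1:]:
    manip.move_linear(bar(th)-[0,0,.019],rate=.09)
    s=manip.state(); print(round(s["clock"],2),round(th,2),(s["tool_pos"]-bar(th)+[0,0,.019]).round(4),s["contact_force"].round(1),round(s["gripper_width"],4))
    if np.linalg.norm(s["contact_force"])>45: print("stop");break
```

```text
24.0667 [ 0.64279759 -0.01760151  0.31937934] 0.014272542663608827 [0.54 0.48 1.65]
24.53 1.33 [ 0.0019 -0.0001  0.0002] [ 6.5  0.2 -3.2] 0.0139
25.0 1.21 [ 0.002   0.0001 -0.0005] [ 8.5  0.5 -5.3] 0.0137
25.47 1.09 [ 0.0026  0.0002 -0.0008] [12.   0.8 -7.1] 0.0135
25.93 0.97 [ 0.0035  0.0002 -0.0007] [ 14.5   1.  -10.1] 0.0135
26.4 0.85 [ 0.0046  0.0002 -0.    ] [ 17.    0.2 -10. ] 0.0131
26.87 0.73 [0.0058 0.0002 0.0014] [17.9  0.1 -7.3] 0.0128
27.33 0.61 [0.0061 0.0002 0.0024] [16.2  1.8 -2.2] 0.0126
27.8 0.49 [0.0056 0.0004 0.0031] [12.2  2.7  1.5] 0.0122
28.27 0.37 [0.0046 0.0005 0.0032] [6.  2.  6.2] 0.0119
28.73 0.25 [0.0032 0.0007 0.0027] [2.4 3.5 8.9] 0.0118
```

The opening is shrinking (14.3 to 11.8 mm), so the bar may be creeping in the pads. I'll look before going on.

Run:
```python
from h import *
from cell import manip,cams
c=cams.capture("side"); cv2.imwrite("pics/s3c.png",cv2.resize(c["image"][130:290,215:365],None,fx=3.7,fy=3.7,interpolation=cv2.INTER_CUBIC))
np.savez("pics/side3.npz",**c)
s,c=snap("wJ"); print(s["clock"],s["tool_pos"],s["contact_force"],s["gripper_width"])
```

```text
28.7833 [ 4.43114630e-01 -6.56754514e-05  1.43194723e-01] [1.80877426 2.68888211 8.02693495] 0.012313646897824389
```

View pics/s3c.png

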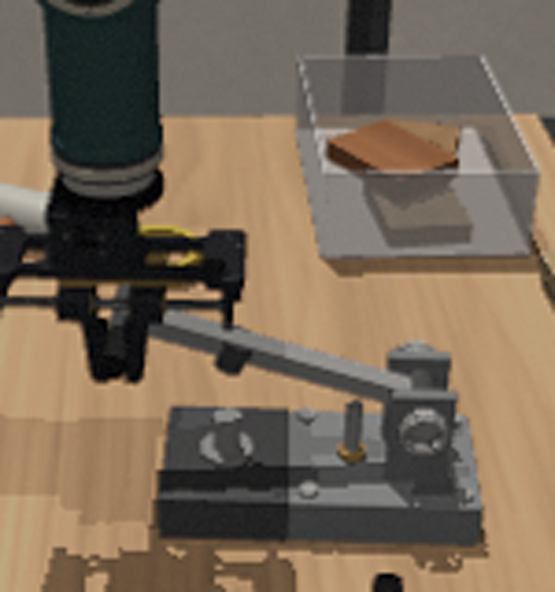

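View pics/wJ.png

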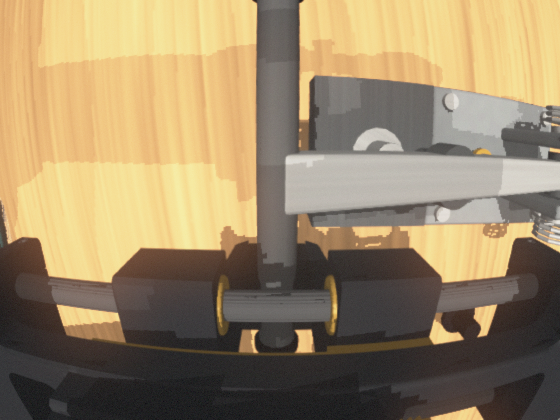

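The side crop shows the bar end at (115,355) held between the fingers about 15 mm above the tips, so there's no visible slip. The foot is coming down over the die. Carry on to the stop, shifted 3 mm towards the hinge to ease the radial pull.

Run:
```python
from h import *
from cell import manip
manip.set_gripper(0,60)
off=.003*ex-[0,0,.019]
for th in (.17,.10,.04,0,-.01,-.02,-.03):
    manip.move_linear(bar(th)+off,rate=.06 if th>.02 else .03); manip.dwell(.1)
    s=manip.state(); print(round(s["clock"],2),round(th,2),s["tool_pos"].round(4),(s["tool_pos"]-bar(th)-off).round(4),s["contact_force"].round(1),round(s["gripper_width"],4))
    if np.linalg.norm(s["contact_force"])>30: print("stop");break
from cell import cams
c=cams.capture("side"); cv2.imwrite("pics/s4c.png",cv2.resize(c["image"][130:290,215:365],None,fx=3.7,fy=3.7,interpolation=cv2.INTER_CUBIC))
np.savez("pics/side4.npz",**c)
```

```text
29.62 0.17 [4.377e-01 4.000e-04 1.227e-01] [-0.0011  0.001   0.0011] [-8.3  5.2 11.8] 0.0114
30.15 0.1 [0.4347 0.0007 0.1055] [-0.0019  0.0011  0.0006] [-9.1  4.  11. ] 0.0115
30.64 0.04 [0.433  0.0008 0.0908] [-0.0025  0.0012  0.0002] [-10.2   4.9  11. ] 0.0115
31.21 0 [0.4325 0.0008 0.081 ] [-0.0029  0.0012 -0.    ] [-9.7  5.6 10.8] 0.0116
31.56 -0.01 [0.4323 0.0009 0.0786] [-0.003   0.0012 -0.    ] [-11.    4.8  10.1] 0.0116
31.91 -0.02 [0.4323 0.0009 0.0761] [-0.0032  0.0012 -0.0001] [-10.2   5.2  11.2] 0.0117
32.26 -0.03 [0.4322 0.0009 0.0737] [-0.0032  0.0012 -0.0001] [-11.4   4.3  10.8] 0.0116
```

View pics/s4c.png

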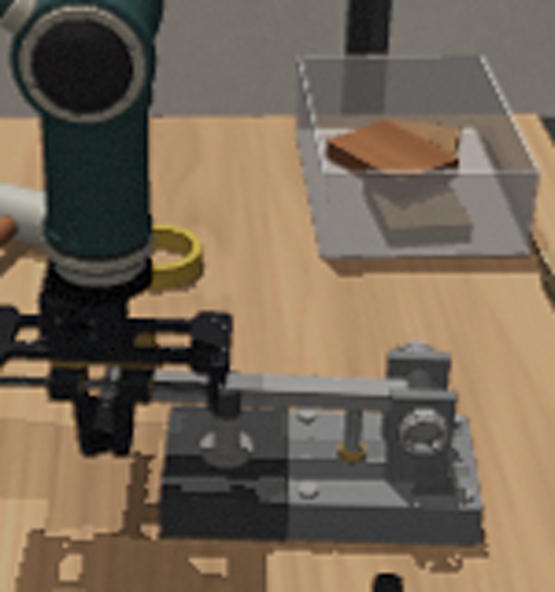

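Force stays at about 11 N with no clear rise at a stop. I'll measure whether the lever is level, and where the bar sits in the fingers.

Run:
```python
from h import *
s=dict(np.load("pics/side4.npz")); C=cloud(s)
for U in (255,262,270,285,300,310,318):
    col=[(v,*C[v,U].round(3)) for v in range(226,242)]
    print(U,[(a,b,c_,d) for a,b,c_,d in col if .06<d<.14 and -.02<c_<.06])
# predicted pixels of level lever edges
K=s["intrinsics"];Rm=R.from_rotvec(s["orientation"]).as_matrix()
def pr(X):
    q=Rm.T@(np.array(X)-s["position"]);return (K[:2,:2]@(q[:2]/q[2])+K[:2,2]).round(1)
for th in(0,.05):
    for n,X in(("barend",hinge-.07*ey+.24*(-np.cos(th)*ex+np.sin(th)*np.array([0,0,1]))),("lever150",hinge-.011*ey+.15*(-np.cos(th)*ex+np.sin(th)*np.array([0,0,1])))): print(th,n,X.round(3),(pr(X)-[215,130])*3.7)
im=s["image"][205:265,232:292]; cv2.imwrite("pics/s4d.png",cv2.resize(im,None,fx=9,fy=9,interpolation=cv2.INTER_CUBIC))
```

```text
255 []
262 [(230, np.float64(0.486), np.float64(0.048), np.float64(0.111)), (231, np.float64(0.486), np.float64(0.043), np.float64(0.111)), (232, np.float64(0.486), np.float64(0.037), np.float64(0.111)), (236, np.float64(0.485), np.float64(0.031), np.float64(0.102)), (237, np.float64(0.485), np.float64(0.032), np.float64(0.098)), (238, np.float64(0.485), np.float64(0.026), np.float64(0.098))]
270 [(232, np.float64(0.509), np.float64(0.039), np.float64(0.11)), (236, np.float64(0.508), np.float64(0.028), np.float64(0.104)), (237, np.float64(0.508), np.float64(0.025), np.float64(0.102)), (238, np.float64(0.508), np.float64(0.029), np.float64(0.096)), (239, np.float64(0.508), np.float64(0.026), np.float64(0.094))]
285 [(231, np.float64(0.552), np.float64(0.041), np.float64(0.11)), (232, np.float64(0.552), np.float64(0.036), np.float64(0.11)), (233, np.float64(0.551), np.float64(0.03), np.float64(0.111)), (234, np.float64(0.551), np.float64(0.029), np.float64(0.108)), (235, np.float64(0.551), np.float64(0.026), np.float64(0.107)), (236, np.float64(0.551), np.float64(0.021), np.float64(0.1
[... 1429 characters left out ...]
np.float64(0.646), np.float64(0.03), np.float64(0.109)), (234, np.float64(0.646), np.float64(0.026), np.float64(0.108)), (235, np.float64(0.645), np.float64(0.021), np.float64(0.108)), (236, np.float64(0.644), np.float64(0.015), np.float64(0.109)), (237, np.float64(0.645), np.float64(0.016), np.float64(0.105)), (238, np.float64(0.645), np.float64(0.015), np.float64(0.102)), (240, np.float64(0.645), np.float64(0.014), np.float64(0.096)), (241, np.float64(0.646), np.float64(0.015), np.float64(0.091))]
0 barend [ 0.43  -0.025  0.1  ] [100.64 440.67]
0 lever150 [0.525 0.026 0.1  ] [224.96 396.64]
0.05 barend [ 0.431 -0.025  0.112] [100.27 427.72]
0.05 lever150 [0.525 0.026 0.107] [225.33 388.5 ]
```

View pics/s4d.png

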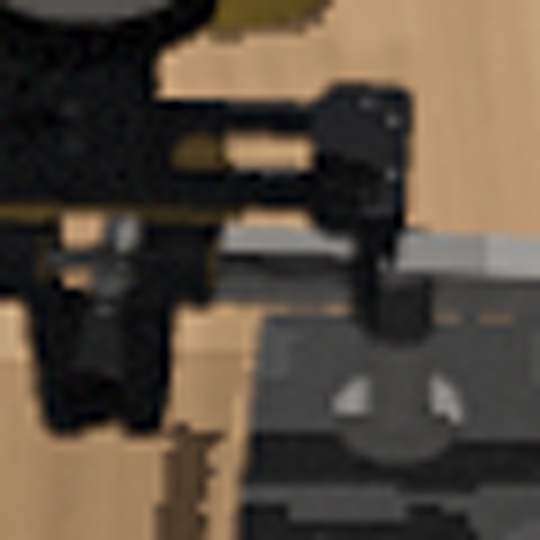

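Run:
```python
from h import *
from cell import manip
s,c=snap("wK"); print(s["clock"],s["tool_pos"],s["contact_force"].round(1))
for n in ("wJ","wK"):
    c=dict(np.load(f"pics/{n}.npz"));z=c["z_map"];K=c["intrinsics"]
    for v in (60,100,130,200,235):
        out=[]
        for u in (262,278,294,320,360):
            if z[v,u]<=0: continue
            p,d=wray(c,c,u,v); T=c["T_tool_cam"];Rt=R.from_rotvec(c["tcp_rot"]).as_matrix(); ax=Rt@T[:3,2]
            out.append((u,(p+d*z[v,u]/(d@ax)).round(4).tolist()))
        print(n,v,out)
```

```text
32.3083 [0.4322094  0.00088782 0.07366584] [-10.7   5.4  10.5]
wJ 60 [(262, [0.4455, 0.0883, 0.1764]), (278, [0.4509, 0.0873, 0.1788]), (294, [0.4565, 0.0874, 0.1764]), (320, [0.4934, 0.1207, -0.0]), (360, [0.5298, 0.1197, 0.0012])]
wJ 100 [(262, [0.4444, 0.0739, 0.1782]), (278, [0.4497, 0.0733, 0.1797]), (294, [0.4553, 0.0731, 0.1769]), (320, [0.4842, 0.0814, 0.0413]), (360, [0.5158, 0.0802, 0.0408])]
wJ 130 [(262, [0.4434, 0.0636, 0.177]), (278, [0.4489, 0.0631, 0.1786]), (294, [0.4545, 0.0627, 0.1761]), (320, [0.4825, 0.0584, 0.0415]), (360, [0.5139, 0.0567, 0.0419])]
wJ 200 [(262, [0.4413, 0.0391, 0.1781]), (278, [0.4469, 0.0387, 0.1785]), (294, [0.4525, 0.0385, 0.1797]), (320, [0.462, 0.037, 0.1765]), (360, [0.4782, 0.0345, 0.1718])]
wJ 235 [(262, [0.4399, 0.0257, 0.1771]), (278, [0.4458, 0.0256, 0.1783]), (294, [0.4517, 0.0241, 0.1753]), (320, [0.4827, -0.0407, 0.0007]), (360, [0.522, -0.0446, 0.0007])]
wK 60 [(262, [0.4352, 0.0887, 0.1094]), (278, [0.4405, 0.0877, 0.1118]), (294, [0.4459, 0.0878, 0.1093]), (320, [0.4702, 0.1081, 0.001]), (360, [0.4872, 0.1, 0.0405])]
wK 100 [(262, [0.434, 0.0748, 0.1095]), (278, [0.4394, 0.0741, 0.1114]), (294, [0.4448, 0.0739, 0.1087]), (320, [0.468, 0.0806, 0.0001]), (360, [0.4852, 0.077, 0.0408])]
wK 130 [(262, [0.4331, 0.0645, 0.1097]), (278, [0.4385, 0.0641, 0.1124]), (294, [0.4439, 0.0636, 0.1092]), (320, [0.4664, 0.0602, 0.0005]), (360, [0.4839, 0.0601, 0.0413])]
wK 200 [(262, [0.4309, 0.0401, 0.1091]), (278, [0.4365, 0.0403, 0.1116]), (294, [0.442, 0.04, 0.1126]), (320, [0.451, 0.0392, 0.1121]), (360, [0.465, 0.0383, 0.1129])]
wK 235 [(262, [0.4297, 0.0274, 0.1098]), (278, [0.4355, 0.0275, 0.1116]), (294, [0.4412, 0.0258, 0.1081]), (320, [0.4622, -0.0139, 0.0014]), (360, [0.4823, -0.0018, 0.0407])]
```

View pics/wK.png

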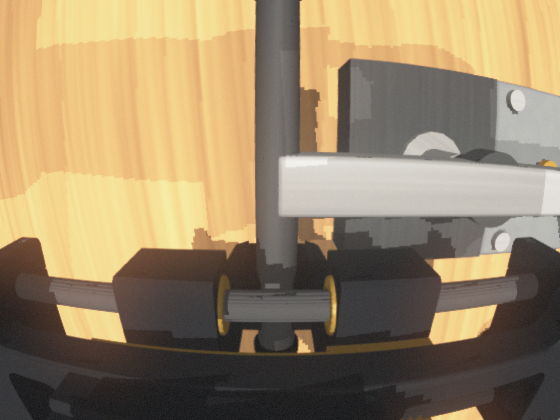

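The wrist depth puts the bar axis 30 mm above the TCP instead of 19: it rolled about 11 mm up the pads over the swing. The bar is therefore at z≈0.103, roughly 3 mm short of the stop. I'll keep lowering, watching the force.

```bash
cat >> h.py <<'E'
def barz(c,u=278,vs=range(40,240,4)):
    z=c["z_map"];T=c["T_tool_cam"];Rt=R.from_rotvec(c["tcp_rot"]).as_matrix();ax=Rt@T[:3,2]; o=[]
    for v in vs:
        p,d=wray(c,c,u,v); o.append((p+d*z[v,u]/(d@ax))[2])
    return np.median(o)
E
python3 - <<'E'
from h import *
from cell import manip
p=bar(0)+.001*ex
for k,z in enumerate((.0715,.0695,.0675,.0655,.0635)):
    manip.move_linear([p[0],p[1],z],rate=.03); manip.dwell(.15)
    s,c=snap(f"wL{k}"); c=dict(c,**{q:s[q] for q in("tool_pos","tcp_rot")})
    print(round(s["clock"],2),s["tool_pos"].round(4),s["contact_force"].round(1),round(s["gripper_width"],4),"bar top",barz(c).round(4))
    if s["contact_force"][2]>22: print("stop");break
E
```

```text
32.76 [0.4323 0.0009 0.0723] [-7.   4.5 10.5] 0.0114 bar top 0.1103
33.21 [0.4323 0.0009 0.0704] [-7.6  4.4 10.8] 0.0116 bar top 0.1086
33.66 [0.4323 0.0009 0.0696] [-12.3   5.1  21.5] 0.0119 bar top 0.1082
34.11 [0.4324 0.0009 0.0688] [-16.    4.5  33.1] 0.0115 bar top 0.1074
stop
```

At the stop: force rises steeply (11, 21, then 33 N) while the bar top stays at about 0.108, putting the axis at 0.100, level. I'll ease to about 20 N, hold, and check.

Run:
```python
from h import *
from cell import manip,cams
p=bar(0)+.0005*ex
manip.move_linear([p[0],p[1],.0672],rate=.02)
for k in range(3):
    manip.dwell(.6); s,c=snap(f"wM{k}"); c=dict(c,**{q:s[q] for q in("tool_pos","tcp_rot")})
    print(round(s["clock"],2),s["tool_pos"].round(4),s["contact_force"].round(1),round(s["gripper_width"],4),"bar top",barz(c).round(4))
t=cams.capture("top");c=cams.capture("side")
C=cloud(c); print("lever top z",[np.max(C[228:238,u,2][(C[228:238,u,2]<.13)]).round(4) for u in (262,285,300,310,318)])
a=cv2.resize(c["image"][200:360,215:375],(480,480),interpolation=cv2.INTER_CUBIC)
b=cv2.resize(t["image"][130:280,100:420],(800,375))
cv2.imwrite("pics/s5.png",a);cv2.imwrite("pics/t5.png",b)
```

```text
35.01 [0.4324 0.0009 0.0695] [-11.2   4.5  21.9] 0.0114 bar top 0.1081
35.66 [0.4323 0.0009 0.0695] [-10.1   4.3  22. ] 0.0117 bar top 0.1081
36.31 [0.4324 0.0009 0.0695] [-10.2   5.4  21.5] 0.012 bar top 0.1082
lever top z [np.float64(0.1074), np.float64(0.1097), np.float64(0.1098), np.float64(0.1082), np.float64(0.1083)]
```

View pics/s5.png

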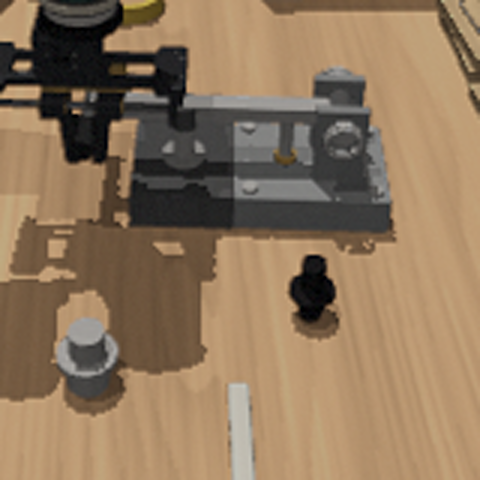

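View pics/t5.png

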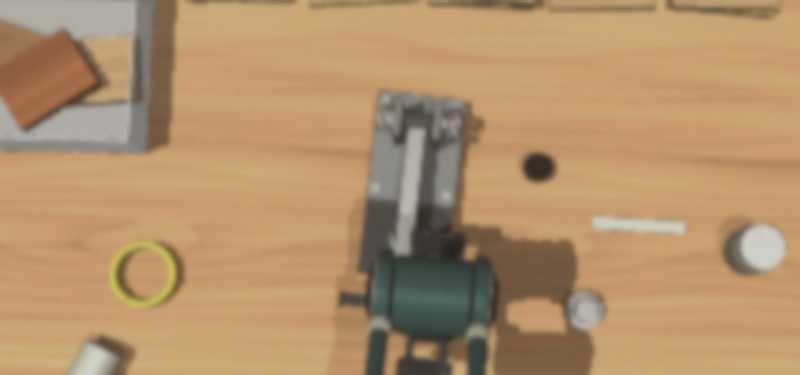

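View pics/wM2.png

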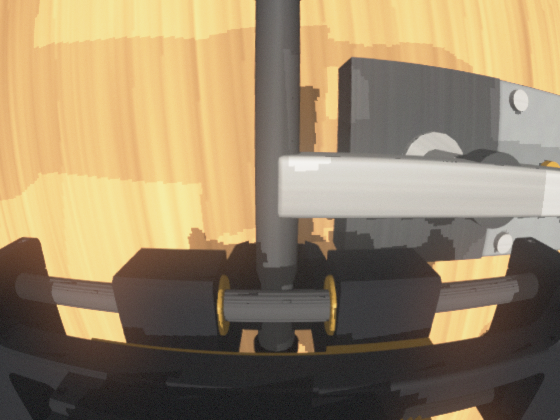

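The lever is level at its stop, the stop screw is under it, the die is seated with its flange on the bed, and the bystanders haven't moved. The hold is steady, so I'm handing in.

Run:
```python
from cell import manip,order
print(order.close_job()); print(manip.state()["clock"])
```

```text
the job is handed in; nothing more can be done
None
the job is handed in; nothing more can be done
```

The job is handed in at about 36 s. The slim bare-steel tapered die is in the press socket, and the gripper is still holding the lever at its stop by the right half of the cross handle.

**Die:** it went in with no sideways contact, and first contact came at 51.2 mm tool height, against 51 mm expected for a seated die. Pictures showed the flange flat on the bed. Its post top measured about 74–78 mm up, against 76 mm for a seated die.

**Lever:** the bar axis is 100 mm above the table, which is level. The push rose from 11 to 33 N once it met the stop, and I eased it to about 22 N. It then held steady for 1.9 s with the grip set at 60 N.

**Checks that disagreed:**
- **Bar position:** the bar rolled about 11 mm up the pads during the swing, so my first planned end point left the lever about 3 mm short. I saw this in the wrist camera's depth reading and lowered further, and the bar is still between the pads.
- **Grip width:** the finger opening read about 12 mm on the 16 mm bar. I could not explain this.
- **Sideways force:** about 10 N remains along the lever.
- **Socket position:** the fixed cameras and the wrist camera differed by about 3 mm in y. I used the wrist value, and the die fitted.

The other things on the table looked untouched in the last pictures; only part of the mallet was in view.

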